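# Snap the hat box lid shut along its rim

### The job

The hat box lid has sprung open along its near rim: with the fingers closed, run the fingertips round the rim from the snap beside the red pull tab and press the five cream snaps fully home, one after the other in order along the row. Stay within about 3 cm of the rim from the first snap to the last, press only gently, then take the hand clear. Do not grasp, lift, tip or shove the box, and leave the things on its lid and beside it alone.

Things in the scene. Friction and masses are not known exactly. Their poses are not given: they have to be found in the camera images.
- hatbox: Loose round plastic hat box, 0.85 kg, 276 mm across. Origin: centre of its underside, z up. Teal lid: flat centre panel 218 mm across, top 140 mm above the origin; round it a lower ledge out to radius 138 mm, top at 130 mm. On the ledge, on the box's -x side, stand five cream snaps at radius 124.5 mm, 22 degrees (48 mm) apart, snap_3 exactly at -x, snap_1 towards +y.
- pull_tab (a point): Outer end of the red pull tab, a flat fixed tongue 26 mm wide and 5 mm thick that sticks out 27 mm beyond the lid's rim at ledge height, at the snap_1 end of the row, 24 degrees before snap_1. Not to be pulled.
- snap_1_top (a point): Centre of the top face of snap 1 of 5, counted along the rim from the red pull tab: a cream block 24 mm (radial) by 30 mm (along the rim), with a lip down the rim's outside. The point moves with the snap: sprung up it is 148 to 150 mm above the hat box's origin, pressed home 142 mm. Its x axis points radially outward, z up.
- snap_1 (a joint): Travel of snap 1 straight down into the rim, in m: 0 fully sprung up, 0.008 at the bottom stop, above 0.0055 counts as home. It slides stiffly (about 3.5 N) and stays where it is left; no spring.
- snap_2_top (a point): Centre of the top face of snap 2 of 5, counted along the rim from the red pull tab: a cream block 24 mm (radial) by 30 mm (along the rim), with a lip down the rim's outside. The point moves with the snap: sprung up it is 148 to 150 mm above the hat box's origin, pressed home 142 mm. Its x axis points radially outward, z up.
- snap_2 (a joint): Travel of snap 2 straight down into the rim, in m: 0 fully sprung up, 0.008 at the bottom stop, above 0.0055 counts as home. It slides stiffly (about 3.5 N) and stays where it is left; no spring.
- snap_3_top (a point): Centre of the top face of snap 3 of 5, counted along the rim from the red pull tab: a cream block 24 mm (radial) by 30 mm (along the rim), with a lip down the rim's outside. The point moves with the snap: sprung up it is 148 to 150 mm above the hat box's origin, pressed home 142 mm. Its x axis points radially outward, z up.
- snap_3 (a joint): Travel of snap 3 straight down into the rim, in m: 0 fully sprung up, 0.008 at the bottom stop, above 0.0055 counts as home. It slides stiffly (about 3.5 N) and stays where it is left; no spring.
- snap_4_top (a point): Centre of the top face of snap 4 of 5, counted along the rim from the red pull tab: a cream block 24 mm (radial) by 30 mm (along the rim), with a lip down the rim's outside. The point moves with the snap: sprung up it is 148 to 150 mm above the hat box's origin, pressed home 142 mm. Its x axis points radially outward, z up.
- snap_4 (a joint): Travel of snap 4 straight down into the rim, in m: 0 fully sprung up, 0.008 at the bottom stop, above 0.0055 counts as home. It slides stiffly (about 3.5 N) and stays where it is left; no spring.
- snap_5_top (a point): Centre of the top face of snap 5 of 5, counted along the rim from the red pull tab: a cream block 24 mm (radial) by 30 mm (along the rim), with a lip down the rim's outside. The point moves with the snap: sprung up it is 148 to 150 mm above the hat box's origin, pressed home 142 mm. Its x axis points radially outward, z up.
- snap_5 (a joint): Travel of snap 5 straight down into the rim, in m: 0 fully sprung up, 0.008 at the bottom stop, above 0.0055 counts as home. It slides stiffly (about 3.5 N) and stays where it is left; no spring.
- money_clip: Stainless steel money clip, 58 x 22 x 9 mm, 30 g, lying loose on the lid's centre panel. Origin: centre of its underside.
- key_case: Black plastic key fob case, 70 x 40 x 16 mm with a 22 mm wire spring clip at its -x end, 50 g, lying loose on the lid's centre panel. Origin: centre of its underside.
- coin_bowl: Gray ceramic coin bowl, 110 mm across, 50 mm high, 0.3 kg, loose on the shelf beside the hat box. Origin: centre of its underside.
- shoe_tree: Small wooden shoe tree, 245 mm long along its x axis, 64 mm wide, 44 mm high, 0.25 kg, loose on the shelf beside the hat box. Origin: underside, near the middle.

How it is judged (in metres and radians):
On the way, in this order (a step that is already met when the one before it is completed fails the run):
1. snap 1 from the red pull tab is pressed home (value of joint snap_1 above 0.0055 m), for 0.1 s.
2. snap 2 from the red pull tab is pressed home (value of joint snap_2 above 0.0055 m), for 0.1 s.
3. snap 3 from the red pull tab is pressed home (value of joint snap_3 above 0.0055 m), for 0.1 s.
4. snap 4 from the red pull tab is pressed home (value of joint snap_4 above 0.0055 m), for 0.1 s.
5. snap 5 from the red pull tab is pressed home (value of joint snap_5 above 0.0055 m), for 0.1 s.
At the end, for the whole second after the job is handed in: All five snaps are at least 5.5 mm down of their 8 mm travel; the hat box stands upright, at rest, within 25 mm of where it stood; money clip and key fob case still lie on its lid, and they, the coin bowl and the shoe tree are within 30 mm of where they were (value of joint each of snap_1, snap_2, snap_3, snap_4, snap_5 above 0.0055 m and distance of hatbox from where it was at the start of the episode below 0.025 m and angle between hatbox's own z axis and vertical below 0.03 rad and linear speed of hatbox below 0.02 m/s and height (world z) of each of money_clip, key_case above 0.13 m and distance of each of money_clip, key_case, coin_bowl, shoe_tree from where it was at the start of the episode below 0.03 m); the robot touches nothing.
It fails at once if the hat box was shoved more than 25 mm (distance of hatbox from where it was at the start of the episode above 0.025 m or distance of pull_tab from where it was at the start of the episode above 0.035 m).
It fails at once if the hat box was lifted or tipped (height (world z) of hatbox above 0.012 m or angle between hatbox's own z axis and vertical above 0.08 rad).
It fails at once if the robot leaned on the hat box with more than 40 N (contact force between any of the fingers, the arm and hatbox above 40 N).
It fails at once if between the first snap and the last, the fingertips left the rim (more than about 5 cm above it or beside it) (value of joint snap_1 above 0.0055 m and not (value of joint snap_5 above 0.0055 m) and (z of the grasp point in the frame of hatbox above 0.215 m or horizontal distance between the grasp point and hatbox above 0.2 m)).
It fails at once if the money clip, key fob case, coin bowl or shoe tree was shifted by more than 30 mm or picked up (distance of any of money_clip, key_case, coin_bowl, shoe_tree from where it was at the start of the episode above 0.03 m).
It also fails if it takes over 45 s, if anything falls off the work surface, if the arm or the gripper's body presses on something with over 40 N, if the wrist force passes 120 N, or if a joint passes its speed limit or range.

### The arm

A 6-joint arm with a two-finger parallel gripper is mounted at the origin on the work surface. World frame = base frame: x ahead of the robot, y to its left, z up, the work surface at z = 0. Lengths are in mm, angles in rad, forces in N, time in s.
With the tool pointing down it reaches from about 275 to 825 mm from the base axis. Payload 4.9 kg.
Tool frame: the origin (TCP) lies at the very end of the fingers, on their centre line; the grasp point (between the pads) lies 19 mm behind it; z points along the fingers, y is the line along which they close (so a half turn about z gives the same grasp; the last joint's range is limited). The gripper opens to 85 mm and grips with 20 to 120 N. Pads are 22 mm wide; open, the fingers measure 114 mm over their backs; the gripper's body (76 mm by 85 mm) begins 54 mm behind the grasp point. The pads swing forward as they close: fully open they stand 13 mm farther back than shut.
Start: joints at [-1.392, 0.326, -0.193, 1.052, 0, 1.437], TCP at [169.26, -523.325, 231.281] pointing down, gripper open.
Joint ranges: [-2.65, 2.65], [-0.97, 1.79], [-1.3, 1.35], [-1.93, 2.1], [-1.47, 1.37], [-3.14, 3.14]. Speed limits (rad/s): [2.57, 2.57, 3.14, 3.14, 3.14, 3.14].

### API

Orientations are given as [roll, pitch, yaw] about the fixed x, y, z axes, in that order (R = Rz(yaw) Ry(pitch) Rx(roll)).
In Python, from bench import bot, solve_ik, imaging gives the robot as it stands. Calls block until the motion is done:
- bot.move_ptp(position, orientation): joint-space move of the TCP to a pose.
- bot.movel(position, rot=None, max_speed=150, threshold=None): straight line of the TCP; rot=None keeps the orientation; max_speed is the mean speed in mm/s. With threshold (N) it stops when the force on the tool has changed by that much, and returns True; else False.
- bot.move_j(angles): joint-space move.
- bot.grip(opening, effort=None): opening from 0.0 (shut) to 1.0 (fully open); effort is the grip in N (None keeps the last); returns when the fingers have stopped.
- bot.dwell(seconds).
- solve_ik(position, orientation): joint angles nearest the present ones, or None.
- bot.get_state(): the state.
- imaging.capture(name): name is "scene" or "top" or "wrist"; returns the picture (480x640x3 uint8, blue, green, red); there is no depth.
- imaging.camera_model(name): a dict with "K" (3x3 intrinsics, pixels), "position" and "rotation" of the camera in the world. Camera axes: x right, y up, looking along -z (the intrinsics and any distortion apply to the point x, -y, -z); pixel columns grow to the right and rows downward; lengths in mm; the calibration is good to about 2 mm. A picture is of the moment at which its call begins: read the wrist's pose just before it. camera_model takes no time and is no camera call; for the wrist camera it gives the pose at the moment of the call.
A pose or a line that the arm cannot do raises bot.IKError and nothing moves.
- bot.sign_off(): hands the job in; it is judged then, once.
The state is a dict: "t": time; "qpos": joint angles; "joint_velocities": joint speeds; "effort": joint torques, N m; "tcp_pos": TCP position; "orientation": TCP orientation; "contact_force": force on the tool from outside, world axes, zero at the start; "wrist_torque": the same for the moment, N m; "opening": opening from 0.0 (shut) to 1.0 (fully open); "gripper_force": force on a finger pad.
Only numpy, scipy, OpenCV 4.12 (cv2) and the standard library are available. Lean on these libraries where they do the work, as an engineer would, in place of code of your own. Each camera call takes 0.05 s, during which the arm holds its last target. There are 200 camera calls.

## Working session

There is one attempt and no reset: what is moved stays moved. The work goes in short steps, each a Python script; the robot and the scene stay as the last script left them, time stands still between calls to the robot, and variables do not carry over. Pictures are saved under pics/ and viewed, at most 10 in all, crops included, and the job is handed in when it is done.

```bash
mkdir -p pics
python3 - <<'E'
from bench import bot, imaging
import cv2
for n in("top","scene"):
    cv2.imwrite(f"pics/{n}0.png",imaging.capture(n)); m=imaging.camera_model(n); print(n,m)
print(bot.get_state()["orientation"])
E
```

```text
top {'K': array([[535.14078288,   0.        , 322.05836669],
       [  0.        , 535.14078288, 250.08941837],
       [  0.        ,   0.        ,   1.        ]]), 'position': array([ 5.34592877e+02, -8.09266193e-01,  1.27933446e+03]), 'rotation': array([ 0.03238137,  0.00943135, -1.55032517])}
scene {'K': array([[483.42659552,   0.        , 320.33056103],
       [  0.        , 483.42659552, 246.23333196],
       [  0.        ,   0.        ,   1.        ]]), 'position': array([1070.89625363, -472.24608361,  800.38496777]), 'rotation': array([0.80006944, 0.00292885, 0.78498913])}
[-3.14005887e+00 -1.90645758e-04  3.12756067e-01]
```

View pics/top0.png

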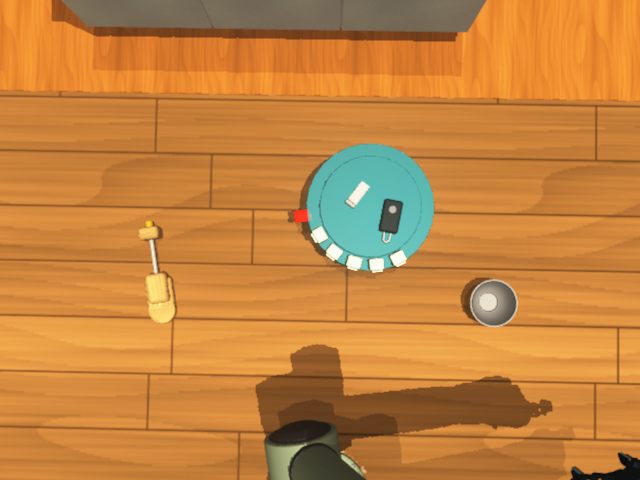

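View pics/scene0.png

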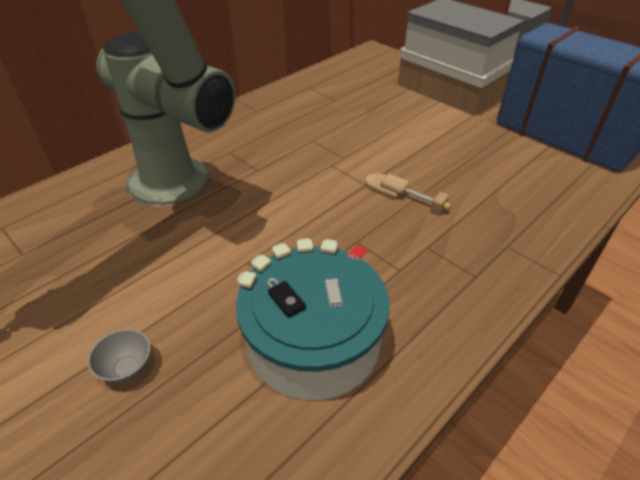

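The top view shows the box centred near (370,207). Its snaps run from (319,235) beside the red tab at (300,216) to (399,258). The scene view shows the same row, from (329,246) to (247,280). Next I'll fit the box pose to the snap centroids.

```bash
cat > h.py <<'E'
import numpy as np, cv2
from scipy.optimize import least_squares
from scipy.spatial.transform import Rotation as R
from bench import bot, imaging, solve_ik
def proj(m,P):
    c=(np.atleast_2d(P)-m["position"])@R.from_euler("xyz",m["rotation"]).as_matrix()
    q=(c*[1,-1,-1])@m["K"].T
    return q[:,:2]/q[:,2:]
def model(p,r=124.5,h=149.):
    a=p[2]+np.pi+np.radians([-44,-22,0,22,44])  # snap_1 towards +y: angle pi-44deg
    return np.c_[p[0]+r*np.cos(a),p[1]+r*np.sin(a),np.full(5,h)]
def blobs(im,seeds):
    hsv=cv2.cvtColor(im,cv2.COLOR_BGR2HSV)
    mask=((hsv[...,2]>175)&(hsv[...,1]<90)).astype(np.uint8)
    n,l,s,c=cv2.connectedComponentsWithStats(mask)
    out=[]
    for sd in seeds:
        k=1+np.argmin(np.linalg.norm(c[1:]-sd,axis=1)); out.append(c[k]); print(sd,c[k].round(1),s[k,4])
    return np.array(out)
E
python3 - <<'E'
from h import *
S={"top":[(319,235),(334,253),(354,264),(376,265),(399,258)],"scene":[(329,246),(305,245),(281,251),(261,263),(247,280)]}
B={k:blobs(cv2.imread(f"pics/{k}0.png"),v) for k,v in S.items()}
M={k:imaging.camera_model(k) for k in S}
for ks in(["top"],["scene"],["top","scene"]):
    f=lambda p:np.concatenate([(proj(M[k],model(p,h=147.))-B[k]).ravel() for k in ks])
    for y0 in (0.3,):
        r=least_squares(f,[620,-90,y0],x_scale=[10,10,.1]); print(ks,r.x.round(3),np.abs(r.fun).max().round(2),r.cost)
print(model(r.x).round(0))
a=r.x[2]+np.pi-np.radians(68); print("tab pix",proj(M["top"],[r.x[0]+160*np.cos(a),r.x[1]+160*np.sin(a),128]))
E
```

```text
(319, 235) [318.8 234.6] 197
(334, 253) [333.7 251.9] 199
(354, 264) [353.9 262.3] 199
(376, 265) [376.5 264.5] 194
(399, 258) [398.4 258.1] 193
(329, 246) [328.7 244.4] 139
(305, 245) [304.3 243.4] 144
(281, 251) [280.6 248.7] 147
(261, 263) [260.  260.9] 153
(247, 280) [245.6 277.5] 170
['top'] [ 6.66816e+02 -8.99830e+01 -2.66000e-01] 0.56 0.41010148401042895
['scene'] [ 6.64811e+02 -9.10700e+01 -2.74000e-01] 0.48 0.49128042945861233
['top', 'scene'] [ 6.65893e+02 -9.06150e+01 -2.70000e-01] 0.93 1.8330149590620148
[[ 603.   17.  149.]
 [ 567.  -15.  149.]
 [ 546.  -57.  149.]
 [ 542. -105.  149.]
 [ 557. -150.  149.]]
tab pix [[296.1316976  214.38018402]]
```

Run:
```python
from h import *
p=np.array([665.9,-90.6,-0.270]); T=model(p,r=126.); yaw=p[2]+np.pi+np.radians([-44,-22,0,22,44])
bot.grip(0.0,20)
bot.move_ptp([T[0,0],T[0,1],185],[np.pi,0,yaw[0]])
s=bot.get_state(); print(s["t"],s["tcp_pos"],s["contact_force"],s["opening"])
bot.movel([T[0,0],T[0,1],160],max_speed=80)
hit=bot.movel([T[0,0],T[0,1],139.5],max_speed=15,threshold=12)
s=bot.get_state(); print(hit,s["t"],s["tcp_pos"],s["contact_force"])
bot.movel([T[0,0],T[0,1],160],max_speed=80)
for k in("top","wrist"): cv2.imwrite(f"pics/{k}1.png",imaging.capture(k))
```

```text
3.3333 [601.95263014  16.95220083 185.09109071] [-0.28535884  0.20444864  0.29988559] -0.0023283012445614796
True 4.9167 [601.86578285  17.96364534 142.03868934] [-1.67327805  0.22377423  4.51766599]
```

View pics/wrist1.png

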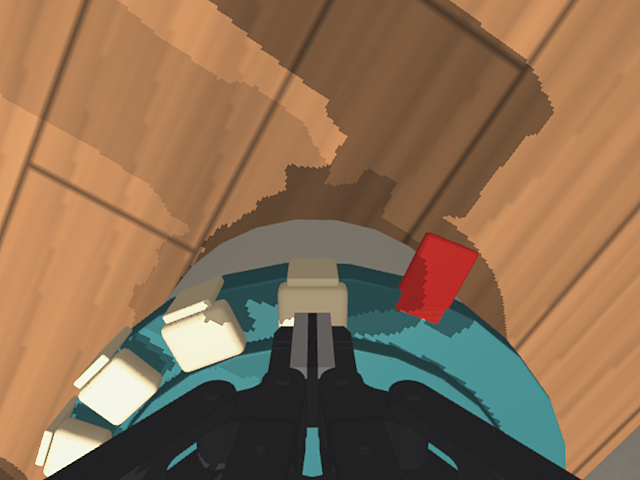

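The wrist view shows the fingertips centred on snap 1 at (313,300), which now sits lower than snap 2 at (203,335). The stop at z = 142.0 matches the pressed-home height, so I'll carry on along the row.

Run:
```python
from h import *
p=np.array([665.9,-90.6,-0.270]); T=model(p,r=126.); yaw=p[2]+np.pi+np.radians([-44,-22,0,22,44])
for i in range(1,5):
    x,y=T[i,:2]
    bot.movel([x,y,160],rot=[np.pi,0,yaw[i]],max_speed=60)
    hit=bot.movel([x,y,139.5],max_speed=15,threshold=12)
    s=bot.get_state(); print(i+1,hit,s["t"],s["tcp_pos"].round(1),s["contact_force"].round(1))
    if not hit or s["tcp_pos"][2]>143.5: print("check"); break
    bot.dwell(0.15)
    bot.movel([x,y,160],max_speed=80)
cv2.imwrite("pics/wrist2.png",imaging.capture("wrist"))
```

```text
2 True 7.475 [565.9 -13.9 142. ] [-0.6 -0.6  4.9]
3 True 10.0833 [544.5 -57.  142. ] [-0.6  0.1  4.2]
4 True 12.6917 [ 540.7 -104.9  142. ] [-1.1  0.8  5.3]
5 True 15.3 [ 555.2 -150.8  142.1] [ 0.1 -0.6  5.1]
```

View pics/wrist2.png

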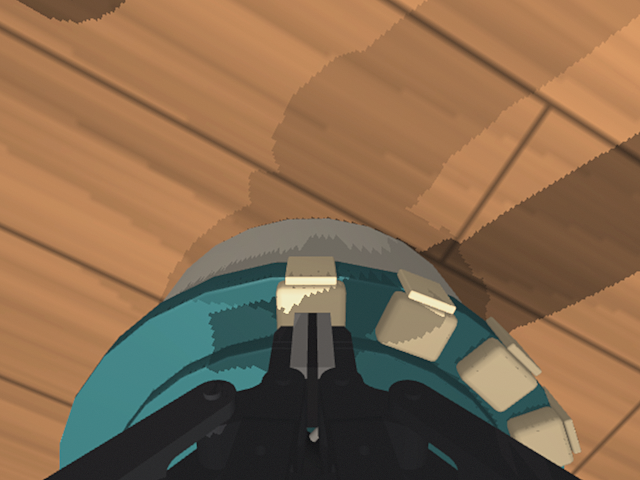

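All five presses bottomed out at z ≈ 142. In the wrist view snaps 2–5 sit at the same height: (313,295), (417,325), (497,375) and (545,435). Next I'll take the hand clear and check from above.

Run:
```python
from h import *
s=bot.get_state(); x,y,_=s["tcp_pos"]
bot.movel([x,y,250],max_speed=120)
bot.move_j([-1.392, 0.326, -0.193, 1.052, 0, 1.437])
cv2.imwrite("pics/scene2.png",imaging.capture("scene")); t=imaging.capture("top")
S={"top":[(319,235),(334,253),(354,264),(376,265),(399,258)],"scene":[(329,246),(305,245),(281,251),(261,263),(247,280)]}
B={"top":blobs(t,S["top"]),"scene":blobs(cv2.imread("pics/scene2.png"),S["scene"])}
M={k:imaging.camera_model(k) for k in S}
p=np.array([665.9,-90.6,-0.270])
r=least_squares(lambda q:np.concatenate([(proj(M[k],model(q,h=140.))-B[k]).ravel() for k in S]),p,x_scale=[10,10,.1]); print(r.x,r.cost)
print((proj(M["scene"],model(p,h=140))-proj(M["scene"],model(p,h=147))).round(1))
d=cv2.absdiff(t,cv2.imread("pics/top0.png")).max(2)>60; print("changed px box/bowl/tree",d[140:275,290:440].sum(),d[275:330,465:520].sum(),d[215:325,135:180].sum())
print(bot.get_state()["t"])
```

```text
(319, 235) [318.8 234.7] 197
(334, 253) [333.5 251.9] 202
(354, 264) [353.7 262.2] 197
(376, 265) [376.2 264.5] 195
(399, 258) [397.8 258.1] 197
(329, 246) [328.9 246.9] 137
(305, 245) [304.3 245.8] 142
(281, 251) [280.7 251.2] 145
(261, 263) [260.3 263.1] 154
(247, 280) [246.1 280.2] 172
[ 6.65855198e+02 -9.04804800e+01 -2.69855869e-01] 2.3596031340850323
[[-0.   2.6]
 [ 0.1  2.6]
 [ 0.2  2.6]
 [ 0.3  2.6]
 [ 0.4  2.6]]
changed px box/bowl/tree 16 0 0
18.8833
```

View pics/scene2.png

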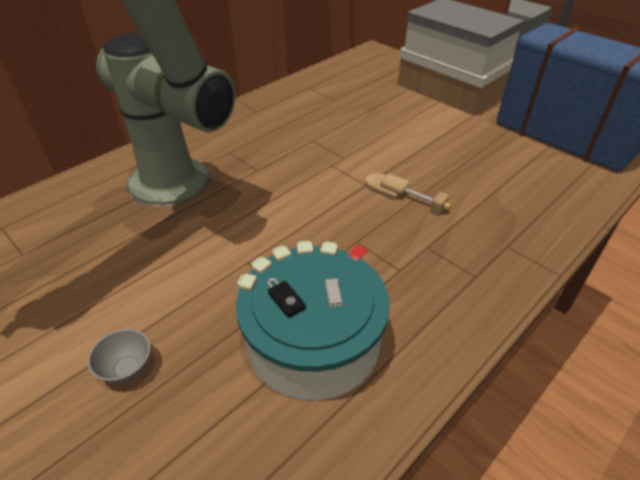

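The scene view shows all five snaps about 2.5 px lower, from (329,247) to (246,280), which matches roughly 7 mm of travel. Nothing else has moved.

```bash
python3 -c "
from bench import bot
print(bot.sign_off())"
```

```text
the job is handed in; nothing more can be done
None
```

I pressed all five snaps home in order, each stopping at z ≈ 142 mm, with the box and everything on and beside it unmoved in the pictures; I took the hand clear and handed the job in at about 19 s (no verdict was returned).

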